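# Load a heel under the spring flap of the heel jig

### The job

Load the stacked heel lying in the jig: with one fingertip push the jig's side lever away to hold the spring flap open, and with another fingertip of the same hand slide the heel along the bed under the flap until its straight edge is fully home against the stop, still holding the flap open. Then let the lever back so that the flap comes down on the heel, and take the hand clear. Only push the heel, never lift it, and leave the other things on the bench where they are.

Things in the scene. Friction and masses are not known exactly. Their poses are not given: they have to be found in the camera images.
- jig: Heel jig fixed on the bench. Origin on the bench surface under the middle of the hinge axis, which runs along y, 28 mm up; +x is the loading direction, +y the lever side. Steel bed 74 wide, 8 thick, x = -175 to +30 mm. The heel slides in a 63 mm wide channel between guides 17 mm high (x = -175 to -20, outer faces y = +-37). Grey cheeks 40 mm high at x = +-13, y = +-31 to 37. Beyond +y, bare to 80.
- hinge (a joint): Opening angle of flap and lever together, rad: 0 = shut, 1.6 = mechanical limit. A spring shuts it (0.08 N m when shut, 0.17 N m at 1.5 rad). The flap clears the top of the heel from 0.36 up; it reads about 0.31 when resting on a heel.
- flap: Steel flap 54 wide, 46 mm long; origin on the hinge axis. Shut, it slopes down from the hinge towards the loading end at 19 degrees; its free edge, a 6 mm round bar, lies at jig x = -41, underside 11 mm above the bench, and blocks the heel (pushing the heel on it only shuts it tighter). Opening lifts the free edge; at 1.2 rad it stands 50 degrees above level, top 66 mm above the bench.
- lever: Steel lever outside the cheek on the jig's +y side, rigid with the flap; origin on the hinge axis. A 6 mm rod at y = 40, 40 mm long, with a roller sticking out sideways at its end (only the roller reaches past y = 44); it leans towards the loading end, from upright by 42 degrees minus the hinge angle (roller axis at most 68 mm above the bench). Pushing the roller in jig +x with 2 to 5 N opens the flap; let go, it springs back.
- lever_roller (a point): Middle of the black, freely turning roller at the lever's end, 10 mm thick, 22 mm long, lying along jig y from 47 to 69 mm. Shut, this point is at jig x = -27, y = 58, z = 58 mm. It lies 40 mm from the hinge axis. A finger can pass under it beside the jig.
- heel: Brown shoe heel, like a D from above: 45 long (x), 60 wide (y), 16 mm thick, about 50 g. Origin: centre of the underside. +x points to its straight edge, 22.5 mm ahead of the origin, facing the stop; the back, 22.5 mm behind, is flat for 24 mm with corners rounded at 18 mm radius. It lies on the bed, underside 8 mm above the bench, its rear between jig x = -131 and -100 at first.
- stop (a point): Middle of the stop's face, on the bed: a steel bar across the channel under the flap, at jig x = -20 mm, 8 mm above the bench; its top is 19 mm above the bench.
- heel_front (a point): Middle of the lower side of the heel's straight edge; it is at jig x = -20 mm when home.
- spare_heel: Another heel of the same shape, lying on the bench beside the jig on its lever side: leave it. Origin as for the heel.
- spool: Thread spool 40 mm across, 64 mm tall, standing beside the jig on the side away from the lever. Origin: centre of its underside.
- wax_tin: Low round tin 60 mm across, 32 mm tall, behind the jig. Origin: centre of its underside.
- hammer: Hammer, 240 mm, lying on the bench to the right. Origin under its middle.
- awl: Awl with wooden handle, 150 mm, lying to the left. Origin under its middle.
- glue_jar: Amber jar 70 mm across, 95 mm tall, back left. Origin: centre of its underside.
- brush: Brush, 170 mm, lying back right. Origin under its middle.
Things that resemble listed ones, but are neither listed nor needed, are in the scene too. Leave any blue look-alike of the heel alone. Leave any brown or purple look-alike of the jig alone.

How it is judged (in metres and radians):
On the way, in this order (a step that is already met when the one before it is completed fails the run):
1. a fingertip on the lever holds the flap open while the heel is still in front of it (value of joint hinge above 0.38 rad and contact force between the fingers and lever above 0.2 N and x of heel_front in the frame of jig below -0.034 m), for 0.1 s.
2. the heel is pushed under the flap and home against the stop while a fingertip on the lever holds the flap open (value of joint hinge above 0.38 rad and contact force between the fingers and lever above 0.2 N and x of heel_front in the frame of jig above -0.0235 m), for 0.1 s.
At the end, for the whole second after the job is handed in: The heel lies flat in the channel with its straight edge within 3.5 mm of the stop and square to it (within 0.1 rad), the flap has come down and presses on it (hinge between 0.22 and 0.37 rad), everything at rest (x of heel_front in the frame of jig above -0.0235 m and angle between the x axis of heel and the x axis of jig, either way round below 0.1 rad and angle between heel's own z axis and vertical below 0.08 rad and value of joint hinge between 0.22 and 0.37 rad and contact force between flap and heel above 0.3 N and linear speed of heel below 0.01 m/s); the robot touches nothing.
It fails at once if the heel is lifted off the bed or tipped (more than 8 mm or 0.3 rad) (z of heel in the frame of jig above 0.016 m or angle between heel's own z axis and vertical above 0.3 rad).
It fails at once if another thing on the bench is shifted by more than 30 mm (distance of any of spare_heel, spool, wax_tin, hammer, awl, glue_jar, brush from where it was at the start of the episode above 0.03 m).
It also fails if it takes over 45 s, if anything falls off the work surface, if the arm or the gripper's body presses on something with over 40 N, if the wrist force passes 120 N, or if a joint passes its speed limit or range.

### The arm

A 6-joint arm with a two-finger parallel gripper is mounted at the origin on the work surface. World frame = base frame: x ahead of the robot, y to its left, z up, the work surface at z = 0. Lengths are in m, angles in degrees, forces in N, time in s.
With the tool pointing down it reaches from about 0.4 to 0.825 m from the base axis. Payload 7 kg.
Tool frame: the origin (TCP) lies between the finger pads; the fingertips stand 11 mm ahead of it and the grasp point (between the pads) lies 8 mm behind it; z points along the fingers, y is the direction in which the jaws open and shut (so a half turn about z gives the same grasp; the last joint's range is limited). The gripper opens to 88 mm and grips with 3 to 60 N. Pads are 19 mm wide; open, the fingers measure 130 mm over their backs; the gripper's body (78 mm by 193 mm) begins 47 mm behind the grasp point.
Start: joints at [-58.379, 20.546, 0.682, 0, -70.136, -16.507], TCP at [0.176, -0.652, 0.238] pointing down, gripper open.
Joint ranges: [-176.03, 176.03], [-82.01, 121.73], [-58.28, 71.71], [-173.87, 95.51], [-174.79, -0.11], [-173.66, 173.66]. Speed limits (degrees/s): [136.94, 136.94, 172.46, 180, 180, 180].

### API

Orientations are given as [roll, pitch, yaw] about the fixed x, y, z axes, in that order (R = Rz(yaw) Ry(pitch) Rx(roll)).
In Python, from plant import r gives the robot as it stands.
- The arm moves only by the shell command python3 -m inch 'ROWS' [OPENING] [FORCE]. ROWS is JSON, a list of rows, each an object of numbers: "x", "y", "z": the shift along the tool's x, y, z as a fraction of full scale; "yaw": the turn about the tool's z as a fraction of full scale. In form: [{"x": .., "y": .., "z": .., "yaw": ..}, ...]. A call has 1 to 5 rows; each row shifts and turns the pose as measured when the row begins, along the tool's axes as they then stand; what a row does not reach is not made up. Full scale, the value 1, is 0.025 m for a shift and 4 degrees for a turn. A row lasts 1/12 s, in which the tool goes at most 41.7 mm and 7.16 degrees, less where a joint would pass 70% of its speed; a pose out of reach is approached as far as the arm can. A call with a number of a shift or a turn outside -1 to 1 is refused whole. A call with a gripper value outside its range is refused whole. OPENING is the opening, from -1 (shut) to 1 (fully open), set as the call begins (- or left out, the last holds). The fingers move at their own pace and stop on an object; FORCE is the grip in N (left out, the last holds). Time passes only in rows, so rows that do not move let the fingers close. It gives the time, the measured TCP pose, the force and the opening at its end, in the units of the state.
- r.get_state(): the state, without advancing time (a new reading comes with each control period).
- r.capture(name): name is "side" or "top"; returns (picture, depth): 400x640x3 uint8, red, green, blue; 400x640 float32, m along the optical axis (not along the pixel's ray), 0 where there is no reading.
- r.camera_info(name): a dict with "mtx" (3x3 intrinsics, pixels), "pose" (4x4, takes a point from camera to world coordinates). Camera axes: x right, y down, z forward; pixel columns grow to the right and rows downward; lengths in m; the calibration is good to about 2 mm. A picture is of the moment at which its call begins. camera_info takes no time and is no camera call.
- r.close_job(): hands the job in, once; it reports no verdict.
The state is a dict: "time_s": time; "joints": joint angles; "qd": joint speeds; "joint_torque": joint torques, N m; "tcp_pos": TCP position; "eef_rot": TCP orientation; "contact_force": force on the tool from outside, world axes, zero at the start; "moment": the same for the moment, N m; "gripper_width": finger opening in m.
Only numpy, scipy, OpenCV 4.12 (cv2) and the standard library are available. Lean on these libraries where they do the work, as an engineer would, in place of code of your own. Each camera call takes 0.05 s, during which the arm holds its last target. There are 200 camera calls.

## Working session

There is one attempt and no reset: what is moved stays moved. The work goes in short steps, Python scripts to look and compute and a shell command to move; the robot and the scene stay as the last step left them, time stands still between calls to the robot, and variables do not carry over. Pictures are saved under pics/ and viewed, about 8 in all and at most 12, crops included, and the job is handed in when it is done.

```bash
mkdir -p pics; cat > h.py <<'E'
import numpy as np, cv2
from plant import r
def cap(n,f):
    p,d=r.capture(n); cv2.imwrite(f'pics/{f}.png',p[:,:,::-1]); np.save(f'pics/{f}.npy',d); return p,d
def world(n,u,v,d):
    i=r.camera_info(n);K=np.array(i['mtx']);T=np.array(i['pose'])
    z=d; return (T@np.stack([(u-K[0,2])/K[0,0]*z,(v-K[1,2])/K[1,1]*z,z,np.ones_like(z)]).reshape(4,-1))[:3].T
def cloud(n,d):
    v,u=np.mgrid[:400,:640]; return world(n,u.ravel().astype(float),v.ravel().astype(float),d.ravel().astype(float)).reshape(400,640,3)
E
python3 - <<'E'
from h import *
cap('top','t0');cap('side','s0');print(r.get_state()); print(r.camera_info('top'))
E
```

```text
{'time_s': 0.1, 'joints': array([-5.83785867e+01,  2.05866318e+01,  6.41909147e-01, -1.73640751e-02,
       -7.01369485e+01, -1.65053388e+01]), 'qd': array([-0.00147089, -0.13520997,  0.21194504,  0.06994772,  0.0410915 ,
       -0.02933426]), 'joint_torque': array([-2.33376806e-03, -5.84163594e+01,  2.93748862e+01,  7.01525465e+00,
        1.01779494e-02, -6.72638180e-05]), 'tcp_pos': array([ 0.17587899, -0.65126658,  0.23674736]), 'eef_rot': array([ 1.79917056e+02, -7.55335675e-03, -1.64889832e+02]), 'contact_force': array([-0.00981185,  0.43702708, -0.77676275]), 'moment': array([ 0.03202218,  0.03762805, -0.05891735]), 'gripper_width': 0.08757021885330313}
{'mtx': array([[408.32110376,   0.        , 318.52470091],
       [  0.        , 408.32110376, 196.23383777],
       [  0.        ,   0.        ,   1.        ]]), 'pose': array([[ 0.0119116 , -0.98172174,  0.18994879,  0.33810016],
       [-0.99986458, -0.01385106, -0.00888606,  0.00927885],
       [ 0.01135463, -0.18981722, -0.98175379,  1.00278828],
       [ 0.        ,  0.        ,  0.        ,  1.        ]])}
```

View pics/t0.png

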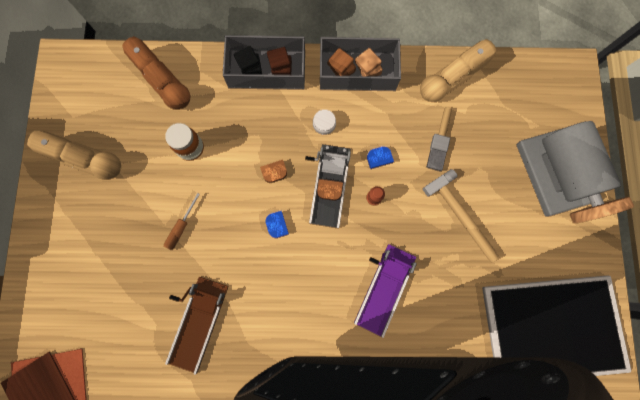

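View pics/s0.png

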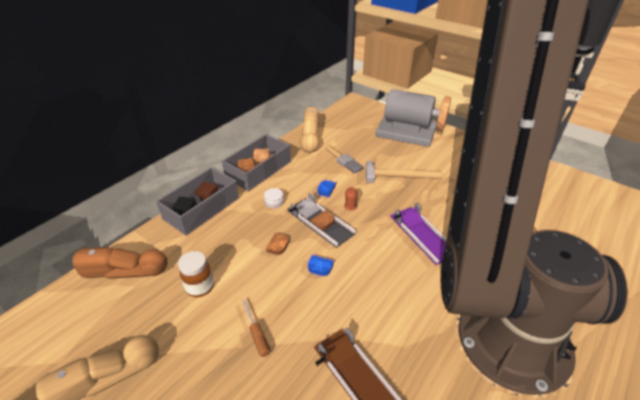

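Candidate jigs in the top view: steel/dark (331,185), brown (198,325), purple (387,290). I choose the steel one. Candidate heels: brown in the channel (330,188), brown on the bench beside the lever (274,172, the spare), blue (380,157) and (277,224). I choose (330,188). The lever roller is at about (311,158) and the spool at (376,195).

```bash
python3 - <<'E'
from h import *
p=cv2.imread('pics/t0.png');d=np.load('pics/t0.npy')
cv2.imwrite('pics/c0.png',cv2.resize(p[130:240,250:400],None,fx=5,fy=5,interpolation=cv2.INTER_CUBIC))
C=cloud('top',d);sub=np.zeros((400,640),bool);sub[138:235,300:358]=1
z=C[...,2]
# guides: z ~0.017 tall bright
W=C.reshape(-1,3)
m=sub&(z>0.004)&(z<0.075)
P=C[m];print(len(P),P.min(0),P.max(0))
rect=cv2.minAreaRect(P[:,:2].astype(np.float32)*1000);print(rect)
for v in range(140,232,6):
    print(v,[f'{1000*z[v,u]:.0f}' for u in range(298,362,3)])
hsv=cv2.cvtColor(p,cv2.COLOR_BGR2HSV)
hm=sub&(hsv[...,0]<18)&(hsv[...,1]>110)&(z>0.018)&(z<0.03)
H=C[hm];print('heel',len(H),H.mean(0),cv2.minAreaRect(H[:,:2].astype(np.float32)*1000))
E
```

```text
2969 [ 0.43700288 -0.09655771  0.00400074] [0.6837909  0.04925862 0.06893359]
((560.4615478515625, -25.078781127929688), (246.11351013183594, 145.9024658203125), 0.6967318058013916)
140 ['2', '2', '4', '4', '3', '-4', '2', '0', '5', '1', '2', '3', '5', '3', '2', '5', '5', '2', '1', '3', '0', '-0']
146 ['-0', '1', '0', '6', '0', '0', '2', '3', '11', '11', '12', '9', '7', '1003', '0', '2', '-0', '3', '4', '4', '2', '3']
152 ['1', '4', '1', '2', '1', '3', '1', '33', '39', '32', '14', '8', '6', '11', '6', '12', '10', '42', '3', '1', '0', '3']
158 ['3', '1', '-1', '65', '67', '64', '62', '2', '12', '25', '30', '26', '28', '32', '30', '32', '31', '36', '5', '5', '4', '4']
164 ['-1', '6', '2', '2', '-0', '2', '3', '19', '6', '26', '22', '24', '24', '27', '29', '27', '13', '2', '1', '2', '-0', '3']
170 ['3', '4', '2', '-3', '1', '2', '2', '19', '19', '19', '17', '16', '19', '20', '23', '19', '19', '1', '2', '4', '3', '1']
176 ['2', '2', '2', '3', '3', '3', '5', '9', '12', '10', '9', '13', '14', '9', '12', '10', '22', '3', '3', '2', '2', '3']
182 ['0', '1', '2', '4', '4', '-0', '20', '26', '2
[... 517 characters left out ...]
, '9', '9', '12', '8', '18', '-0', '4', '-0', '0', '5', '2', '3']
212 ['2', '2', '0', '5', '1', '13', '11', '10', '10', '12', '10', '9', '9', '11', '20', '2', '1', '1', '0', '1', '-1', '1']
218 ['4', '6', '3', '4', '17', '9', '14', '8', '12', '13', '9', '11', '7', '13', '17', '3', '5', '1', '4', '2', '2', '4']
224 ['1', '2', '2', '3', '1', '3', '10', '11', '11', '10', '9', '9', '7', '22', '3', '1', '1', '1', '1', '2', '3', '4']
230 ['4', '2', '5', '0', '4', '2', '3', '1', '-1', '4', '2', '-2', '8', '1003', '3', '0', '2', '2', '-1', '6', '2', '2']
heel 429 [ 0.54468622 -0.02556639  0.0258077 ] ((544.364013671875, -25.499649047851562), (59.5166130065918, 45.886165618896484), 82.65451049804688)
```

View pics/c0.png

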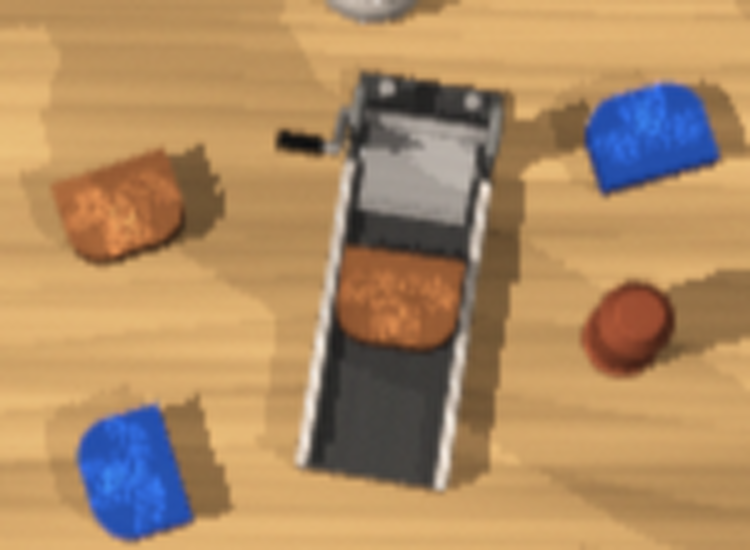

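The crop confirms the choice: the steel jig runs up-image with its lever roller at the upper left, and the heel in the channel has its straight edge towards the flap. Next I fit the jig frame.

```bash
cat >> h.py <<'E'
def jig(C,p=None):
    sub=np.zeros((400,640),np.uint8);sub[140:236,303:360]=1
    z=C[...,2]; m=((z>0.0065)&(z<0.08)&(sub>0)).astype(np.uint8)
    m=cv2.morphologyEx(m,cv2.MORPH_OPEN,np.ones((5,5),np.uint8))
    n,l,st,_=cv2.connectedComponentsWithStats(m);k=1+st[1:,4].argmax();return l==k
E
python3 - <<'E'
from h import *
from scipy.optimize import minimize
d=np.load('pics/t0.npy');C=cloud('top',d);m=jig(C)
P=C[m];q=P[:,:2].astype(np.float32)*1000
print(m.sum(),cv2.minAreaRect(q))
# fit a 205x74 rectangle: maximise inside/outside consistency over all local low points
z=C[...,2];sub=np.zeros_like(m);sub[138:240,295:370]=1
A=C[sub&(z<0.1)]; lab=(A[:,2]>0.0065)*2.-1; 
def f(x):
    c,s=np.cos(x[2]),np.sin(x[2]);e=A[:,:2]-x[:2]/1000
    u=1000*(c*e[:,0]+s*e[:,1]);v=1000*(-s*e[:,0]+c*e[:,1])
    w=np.minimum(102.5-abs(u+72.5),37-abs(v)); ok=~((v>37)&(v<75)&(abs(u)<50))
    return -(lab*np.tanh(w/2))[ok].sum()
best=min((minimize(f,[620+a,-35+b,g],method='Nelder-Mead') for a in(-15,0,15) for b in(-10,0,10) for g in(-.1,-.15)),key=lambda o:o.fun)
x=best.x;print(x[:2],np.degrees(x[2]),best.fun)
c,s=np.cos(x[2]),np.sin(x[2])
def toj(Q):
    e=Q[:,:2]*1000-x[:2];return np.c_[c*e[:,0]+s*e[:,1],-s*e[:,0]+c*e[:,1],1000*Q[:,2]]
J=toj(C.reshape(-1,3)).reshape(C.shape)
R=(J[...,1]>44)&(J[...,1]<75)&(abs(J[...,0]+27)<30)&(J[...,2]>45)&(J[...,2]<80)
print('roller',R.sum(),J[R].mean(0),J[R].min(0),J[R].max(0))
p=cv2.imread('pics/t0.png');h=cv2.cvtColor(p,cv2.COLOR_BGR2HSV)
H=sub&(h[...,0]<18)&(h[...,1]>110)&(z>.018)&(z<.032)&(abs(J[...,1])<33)
r_=cv2.minAreaRect(J[H][:,:2].astype(np.float32));print('heel',r_,J[H].min(0),J[H].max(0))
S=(h[...,0]<18)&(z>.01)&(z<.04)&(J[...,1]>60)&(J[...,1]<160)&(abs(J[...,0]+40)<60);print('spare',S.sum(),J[S].min(0),J[S].max(0))
o=np.array([[[0,0,238.]]]);print('tcp in jig',toj(np.array([[.176,-.652,.238]])))
E
```

```text
2200 ((559.3820190429688, -26.744415283203125), (77.28884887695312, 205.29185485839844), 83.5798568725586)
[631.43864976 -38.28358099] -8.363364613493784 -6656.658037933163
roller 41 [-28.66922739  57.03715712  63.6566022 ] [-33.3500864   44.71568552  58.86080826] [-23.91453084  68.85551141  68.9335889 ]
heel ((-88.00808715820312, -0.01706695556640625), (45.886131286621094, 59.51662063598633), 1.0178754329681396) [-111.1628855   -29.84444082   18.00075147] [-65.02080789  29.99587385  31.22216932]
spare 344 [-90.18161645 112.42027157  10.08041653] [-30.82089294 159.8827781   22.66263489]
tcp in jig [[-361.32997516 -673.43363125  238.        ]]
```

```bash
cat >> h.py <<'E'
from scipy.spatial.transform import Rotation as Ro
O=np.array([631.4,-37.5]);YJ=-7.7
def j2w(x,y): a=np.radians(YJ);return O+np.array([np.cos(a)*x-np.sin(a)*y,np.sin(a)*x+np.cos(a)*y])
def w2j(P):
    a=np.radians(YJ);e=np.asarray(P)[...,:2]*1000-O;return np.stack([np.cos(a)*e[...,0]+np.sin(a)*e[...,1],-np.sin(a)*e[...,0]+np.cos(a)*e[...,1]],-1)
def plan(jx,jy,z,yaw,n):
    s=r.get_state();p=s['tcp_pos']*1000;R=Ro.from_euler('xyz',s['eef_rot'],degrees=True)
    t=np.r_[j2w(jx,jy),z];w=(yaw-s['eef_rot'][2]+180)%360-180
    print('at',np.r_[w2j(p/1000),p[2]].round(1),s['eef_rot'].round(1),'turn',w.round(1),'F',s['contact_force'].round(1),'t',s['time_s'])
    for i in range(n):
        Ri=Ro.from_euler('z',w*i/n,degrees=True)*R
        print((Ri.inv().apply((t-p)/n)/25).round(2),round(-w/n/4,2))
E
python3 -c "
from h import *
plan(-97.5,29.5,140,-59.7,32)"
```

```text
at [-369.2 -669.3  236.7] [ 179.9   -0.  -164.9] turn 105.2 F [-0.   0.4 -0.8] t 0.1
[-0.65  0.67  0.12] -0.82
[-0.69  0.63  0.12] -0.82
[-0.72  0.59  0.12] -0.82
[-0.76  0.55  0.12] -0.82
[-0.79  0.51  0.12] -0.82
[-0.82  0.46  0.12] -0.82
[-0.84  0.41  0.12] -0.82
[-0.86  0.37  0.12] -0.82
[-0.88  0.31  0.12] -0.82
[-0.9   0.26  0.12] -0.82
[-0.91  0.21  0.12] -0.82
[-0.92  0.16  0.12] -0.82
[-0.93  0.11  0.12] -0.82
[-0.94  0.05  0.12] -0.82
[-0.94 -0.    0.12] -0.82
[-0.94 -0.06  0.12] -0.82
[-0.93 -0.11  0.12] -0.82
[-0.92 -0.16  0.12] -0.82
[-0.91 -0.21  0.12] -0.82
[-0.9  -0.27  0.12] -0.82
[-0.88 -0.32  0.12] -0.82
[-0.86 -0.37  0.12] -0.82
[-0.84 -0.42  0.12] -0.82
[-0.81 -0.46  0.12] -0.82
[-0.79 -0.51  0.12] -0.82
[-0.76 -0.55  0.12] -0.82
[-0.72 -0.6   0.12] -0.82
[-0.69 -0.64  0.12] -0.82
[-0.65 -0.68  0.12] -0.82
[-0.61 -0.71  0.12] -0.82
[-0.57 -0.75  0.12] -0.82
[-0.52 -0.78  0.12] -0.82
```

```bash
python3 -m inch '[{"x":-0.65,"y":0.67,"z":0,"yaw":-0.82},{"x":-0.69,"y":0.63,"z":0,"yaw":-0.82},{"x":-0.72,"y":0.59,"z":0,"yaw":-0.82},{"x":-0.76,"y":0.55,"z":0,"yaw":-0.82},{"x":-0.79,"y":0.51,"z":0,"yaw":-0.82}]' 0.64; python3 -c "
from h import *
plan(-97.5,29.5,140,-59.7,28)"
```

```text
time_s: 0.52
tcp_pos: [0.2311, -0.5473, 0.2321]
eef_rot: [179.5, -0.0, -148.2]
contact_force: [1.1, -0.9, -0.3]
gripper_width: 0.0723
at [-328.4 -558.8  232.1] [ 179.5   -0.  -148.2] turn 88.5 F [ 1.1 -0.9 -0.3] t 0.5167
[-0.79  0.44  0.14] -0.79
[-0.81  0.39  0.13] -0.79
[-0.83  0.35  0.13] -0.79
[-0.85  0.3   0.13] -0.79
[-0.87  0.25  0.13] -0.79
[-0.88  0.21  0.13] -0.79
[-0.89  0.16  0.13] -0.79
[-0.9   0.11  0.13] -0.79
[-0.9   0.06  0.13] -0.79
[-0.9   0.01  0.13] -0.79
[-0.9  -0.04  0.13] -0.79
[-0.9  -0.09  0.13] -0.79
[-0.89 -0.14  0.13] -0.79
[-0.88 -0.19  0.13] -0.79
[-0.87 -0.24  0.13] -0.79
[-0.86 -0.28  0.13] -0.79
[-0.84 -0.33  0.13] -0.79
[-0.82 -0.38  0.13] -0.79
[-0.8  -0.42  0.13] -0.79
[-0.77 -0.47  0.13] -0.79
[-0.75 -0.51  0.13] -0.79
[-0.72 -0.55  0.13] -0.79
[-0.69 -0.59  0.13] -0.79
[-0.65 -0.62  0.13] -0.79
[-0.62 -0.66  0.13] -0.79
[-0.58 -0.69  0.13] -0.79
[-0.54 -0.72  0.13] -0.79
[-0.5  -0.75  0.12] -0.79
```

```bash
python3 -m inch '[{"x":-0.79,"y":0.44,"z":0,"yaw":-0.8},{"x":-0.81,"y":0.39,"z":0,"yaw":-0.8},{"x":-0.83,"y":0.35,"z":0,"yaw":-0.8},{"x":-0.85,"y":0.3,"z":0,"yaw":-0.8},{"x":-0.87,"y":0.25,"z":0,"yaw":-0.8}]' >/dev/null
python3 -m inch '[{"x":-0.88,"y":0.21,"z":0,"yaw":-0.8},{"x":-0.89,"y":0.16,"z":0,"yaw":-0.8},{"x":-0.9,"y":0.11,"z":0,"yaw":-0.8},{"x":-0.9,"y":0.06,"z":0,"yaw":-0.8},{"x":-0.9,"y":0.01,"z":0,"yaw":-0.8}]' >/dev/null
python3 -m inch '[{"x":-0.9,"y":-0.04,"z":0,"yaw":-0.8},{"x":-0.9,"y":-0.09,"z":0,"yaw":-0.8},{"x":-0.9,"y":-0.14,"z":0,"yaw":-0.8},{"x":-0.88,"y":-0.19,"z":0,"yaw":-0.8},{"x":-0.87,"y":-0.24,"z":0,"yaw":-0.8}]'
python3 -c "
from h import *
plan(-97.5,29.5,140,-59.7,13)"
```

```text
time_s: 1.77
tcp_pos: [0.3917, -0.2295, 0.2298]
eef_rot: [179.3, 0.7, -97.9]
contact_force: [0.2, 0.4, 0.2]
gripper_width: 0.0722
at [-211.8 -222.3  229.8] [179.3   0.7 -97.9] turn 38.2 F [0.2 0.4 0.2] t 1.7667
[-0.77 -0.35  0.28] -0.73
[-0.75 -0.39  0.28] -0.73
[-0.73 -0.43  0.28] -0.73
[-0.71 -0.47  0.28] -0.73
[-0.69 -0.5   0.28] -0.73
[-0.66 -0.54  0.28] -0.73
[-0.63 -0.57  0.28] -0.73
[-0.6  -0.6   0.28] -0.73
[-0.57 -0.63  0.28] -0.73
[-0.54 -0.66  0.27] -0.73
[-0.5  -0.69  0.27] -0.73
[-0.47 -0.71  0.27] -0.73
[-0.43 -0.74  0.27] -0.73
```

```bash
python3 -m inch '[{"x":-0.77,"y":-0.35,"z":0.28,"yaw":-0.75},{"x":-0.75,"y":-0.39,"z":0.28,"yaw":-0.75},{"x":-0.73,"y":-0.43,"z":0.28,"yaw":-0.75},{"x":-0.71,"y":-0.47,"z":0.28,"yaw":-0.75},{"x":-0.69,"y":-0.5,"z":0.28,"yaw":-0.75}]' >/dev/null
python3 -m inch '[{"x":-0.66,"y":-0.54,"z":0.28,"yaw":-0.75},{"x":-0.63,"y":-0.57,"z":0.28,"yaw":-0.75},{"x":-0.6,"y":-0.6,"z":0.28,"yaw":-0.75},{"x":-0.57,"y":-0.63,"z":0.28,"yaw":-0.75},{"x":-0.54,"y":-0.66,"z":0.28,"yaw":-0.75}]'
python3 -c "
from h import *
plan(-97.5,29.5,140,-59.7,3)
cap('top','t1');cap('side','s1')
a=cv2.imread('pics/t1.png')[90:290,200:460];b=cv2.imread('pics/s1.png')[130:330,220:480]
cv2.imwrite('pics/m1.png',np.hstack([cv2.resize(a,(400,308)),cv2.resize(b,(400,308))]))"
```

```text
time_s: 2.6
tcp_pos: [0.5041, -0.0361, 0.1588]
eef_rot: [179.8, 0.9, -66.2]
contact_force: [1.3, -0.5, 0.7]
gripper_width: 0.0722
at [-126.4  -15.7  158.8] [179.8   0.9 -66.2] turn 6.5 F [ 1.3 -0.5  0.7] t 2.6
[-0.31 -0.64  0.25] -0.54
[-0.28 -0.65  0.25] -0.54
[-0.26 -0.67  0.25] -0.54
```

View pics/m1.png

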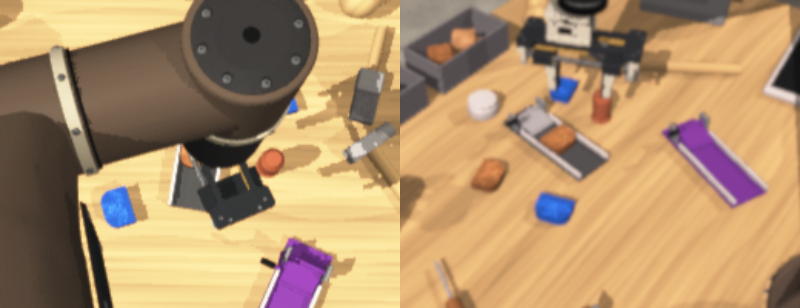

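Over the jig the arm hides most of the top view (the gripper body is at about (235,195) of the left half). The side view shows both fingers clearly (at (553,75) and (603,85) of the mosaic). I move above the descent spot and measure the fingers there.

```bash
python3 -m inch '[{"x":-0.31,"y":-0.64,"z":0.3,"yaw":-0.54},{"x":-0.28,"y":-0.65,"z":0.3,"yaw":-0.54},{"x":-0.26,"y":-0.67,"z":0.3,"yaw":-0.54},{"x":0,"y":0,"z":0.3,"yaw":0},{"x":0,"y":0,"z":0,"yaw":0}]'
python3 -c "
from h import *
plan(-97.5,29.5,90,-59.7,2)
p,d=cap('side','s2')
cv2.imwrite('pics/m2.png',cv2.resize(cv2.imread('pics/s2.png')[110:290,230:430],None,fx=3.3,fy=3.3,interpolation=cv2.INTER_CUBIC))
i=r.camera_info('side');print(np.array(i['pose']).round(3).tolist())
C=cloud('side',d);z=C[...,2];s=r.get_state()
t=s['tcp_pos'];e=(C-t)@Ro.from_euler('xyz',s['eef_rot'],degrees=True).as_matrix()*1000
for a in range(-60,16,6):
  m=(abs(e[...,2]-a)<3)&(abs(e[...,0])<25)&(abs(e[...,1])<80)
  q=e[m]
  for sg in(1,-1):
    k=q[q[:,1]*sg>0]
    if len(k):print(a,sg,len(k),'x',k[:,0].min().round(),k[:,0].max().round(),'y',k[:,1].min().round(),k[:,1].max().round())
"
```

```text
time_s: 3.12
tcp_pos: [0.54, 0.0083, 0.1257]
eef_rot: [179.8, 1.0, -59.3]
contact_force: [-0.9, -0.4, 0.3]
gripper_width: 0.0718
at [-96.7  33.1 125.7] [179.8   1.  -59.3] turn -0.4 F [-0.9 -0.4  0.3] t 3.1167
[0.06 0.05 0.71] 0.05
[0.06 0.05 0.71] 0.05
[[-0.785, -0.41, 0.464, 0.044], [-0.619, 0.527, -0.582, 0.622], [-0.006, -0.744, -0.668, 0.809], [0.0, 0.0, 0.0, 1.0]]
-60 -1 2 x -14.0 0.0 y -40.0 -40.0
-54 -1 3 x 1.0 5.0 y -41.0 -40.0
-48 -1 2 x -13.0 -11.0 y -41.0 -41.0
-42 -1 5 x -15.0 -3.0 y -44.0 -40.0
-36 1 10 x -12.0 -7.0 y 36.0 54.0
-36 -1 18 x -13.0 6.0 y -56.0 -36.0
-30 1 12 x -13.0 -9.0 y 36.0 54.0
-30 -1 18 x -13.0 7.0 y -54.0 -36.0
-24 1 15 x -13.0 -10.0 y 36.0 54.0
-24 -1 17 x -16.0 4.0 y -55.0 -37.0
-18 1 11 x -14.0 -9.0 y 37.0 52.0
-18 -1 17 x -14.0 4.0 y -53.0 -36.0
-12 1 11 x -14.0 -5.0 y 36.0 49.0
-12 -1 12 x -13.0 0.0 y -53.0 -37.0
-6 1 13 x -14.0 -8.0 y 36.0 49.0
-6 -1 12 x -14.0 1.0 y -50.0 -37.0
0 1 12 x -12.0 1.0 y 37.0 51.0
0 -1 13 x -14.0 -2.0 y -51.0 -36.0
6 1 11 x -14.0 2.0 y 37.0 51.0
6 -1 12 x -13.0 1.0 y -51.0 -37.0
12 1 2 x -11.0 -9.0 y 37.0 44.0
12 -1 2 x -9.0 -3.0 y -46.0 -37.0
```

View pics/m2.png

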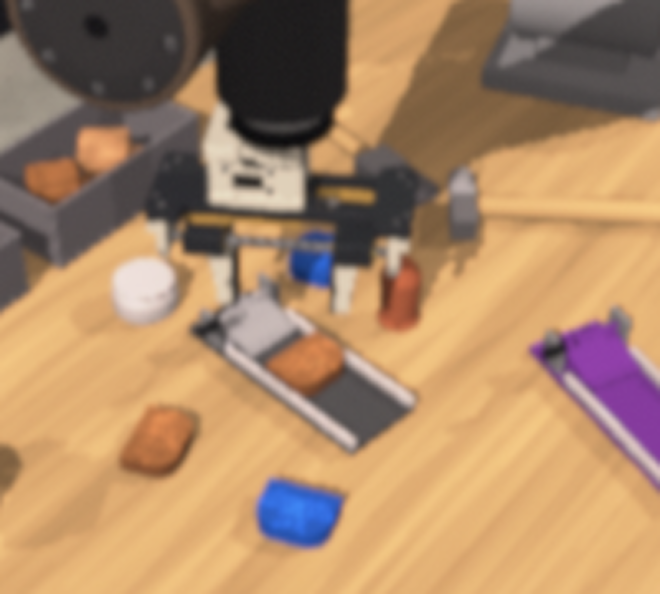

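The side view shows both fingers above the jig. Finger A (left, (225,270)) is on the lever side and finger B (right, (343,290)) is near the heel. The jig is undisturbed. Measured finger sections put A's contact about 71 mm ahead of B's in jig x; I widen the gap to 78 mm for about 76 mm, then descend.

```bash
python3 -m inch '[{"x":0.12,"y":-0.02,"z":0.6,"yaw":0.1},{"x":0,"y":0,"z":0.6,"yaw":0},{"x":0,"y":0,"z":0.6,"yaw":0},{"x":0,"y":0,"z":0.4,"yaw":0},{"x":0,"y":0,"z":0,"yaw":0}]' 0.78
python3 -c "
from h import *
plan(-94,32,27,-59.7,3)"
```

```text
time_s: 3.58
tcp_pos: [0.5426, 0.0049, 0.0721]
eef_rot: [-180.0, 0.9, -59.9]
contact_force: [-0.2, 0.6, -0.8]
gripper_width: 0.0779
at [-93.7  30.1  72.1] [-180.     0.9  -59.9] turn 0.2 F [-0.2  0.6 -0.8] t 3.5833
[-0.01 -0.01  0.6 ] -0.01
[-0.01 -0.01  0.6 ] -0.01
[-0.01 -0.01  0.6 ] -0.01
```

```bash
python3 -m inch '[{"x":-0.06,"y":-0.05,"z":0.5,"yaw":0},{"x":0,"y":0,"z":0.5,"yaw":0},{"x":0,"y":0,"z":0.4,"yaw":0},{"x":0,"y":0,"z":0.3,"yaw":0},{"x":0,"y":0,"z":0,"yaw":0}]'
python3 -c "
from h import *
plan(-94,32,27,-59.7,3)
cap('side','s3')
cv2.imwrite('pics/m3.png',cv2.resize(cv2.imread('pics/s3.png')[170:270,250:390],None,fx=5,fy=5,interpolation=cv2.INTER_CUBIC))"
```

```text
time_s: 4.0
tcp_pos: [0.5442, 0.0066, 0.0313]
eef_rot: [-179.8, 0.8, -59.9]
contact_force: [-0.6, 0.3, -1.1]
gripper_width: 0.0781
at [-92.3  32.   31.3] [-179.8    0.8  -59.9] turn 0.2 F [-0.6  0.3 -1.1] t 4.0
[-0.01  0.02  0.06] -0.02
[-0.01  0.02  0.06] -0.02
[-0.01  0.02  0.06] -0.02
```

View pics/m3.png

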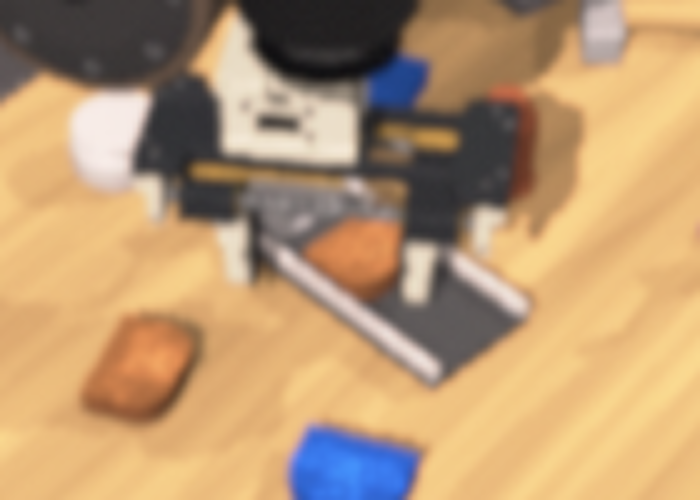

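B sits in the channel just behind the heel (tip at (418,295)) and A is outside the guide on the lever side (tip at (238,275)). Next I lower 4 mm and start the stroke.

```bash
python3 -m inch '[{"x":0,"y":0,"z":0.16,"yaw":0},{"x":0.12,"y":-0.16,"z":0,"yaw":0},{"x":0.12,"y":-0.16,"z":0,"yaw":0},{"x":0.12,"y":-0.16,"z":0,"yaw":0},{"x":0,"y":0,"z":0,"yaw":0}]'
python3 -c "
from h import *
plan(-60,32,27,-59.7,1)
p,d=cap('side','s4')
cv2.imwrite('pics/m4.png',cv2.resize(cv2.imread('pics/s4.png')[170:270,250:390],None,fx=5,fy=5,interpolation=cv2.INTER_CUBIC))"
```

```text
time_s: 4.47
tcp_pos: [0.5587, 0.0047, 0.029]
eef_rot: [-179.9, 0.9, -59.9]
contact_force: [-1.5, 0.8, -0.6]
gripper_width: 0.0779
at [-77.7  32.   29. ] [-179.9    0.9  -59.9] turn 0.2 F [-1.5  0.8 -0.6] t 4.4667
[ 0.44 -0.56  0.08] -0.05
```

View pics/m4.png

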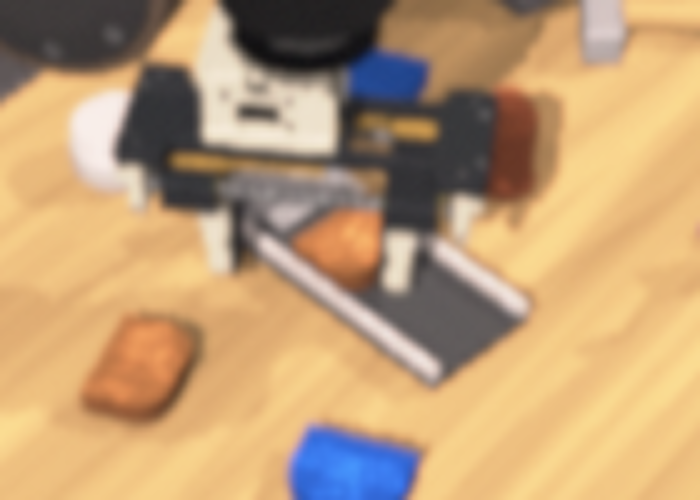

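```bash
python3 -m inch '[{"x":0.14,"y":-0.18,"z":0.03,"yaw":0},{"x":0.14,"y":-0.18,"z":0.03,"yaw":0},{"x":0,"y":0,"z":0,"yaw":0},{"x":0,"y":0,"z":0,"yaw":0},{"x":0,"y":0,"z":0,"yaw":0}]'
cat >> h.py <<'E'
def look(f):
    p,d=cap('side',f);C=cloud('side',d);J=w2j(C);z=C[...,2]*1000
    h=cv2.cvtColor(np.ascontiguousarray(p),cv2.COLOR_RGB2HSV)
    m=(abs(J[...,1])<24)&(J[...,0]>-60)&(J[...,0]<0)&(z>12)&(z<80)&(h[...,1]<70)
    print('flap px',m.sum())
    for a in range(-55,0,6):
        k=m&(abs(J[...,0]-a)<3)
        if k.sum()>2: print(a,k.sum(),np.percentile(z[k],[10,50,90]).round(0))
    H=(h[...,0]<18)&(h[...,1]>110)&(z>19)&(z<30)&(abs(J[...,1])<34)&(J[...,0]>-130)&(J[...,0]<0)
    print('heel',H.sum(),np.percentile(J[H][:,0],[1,50,99]).round(1),np.percentile(J[H][:,1],[1,99]).round(1))
    cv2.imwrite(f'pics/{f}c.png',cv2.resize(cv2.imread(f'pics/{f}.png')[170:270,250:390],None,fx=5,fy=5,interpolation=cv2.INTER_CUBIC))
E
python3 -c "
from h import *
plan(-60,32,27,-59.7,1);look('s5')"
```

```text
time_s: 4.93
tcp_pos: [0.5679, 0.0033, 0.0274]
eef_rot: [180.0, 1.0, -59.9]
contact_force: [-2.8, 1.8, 0.4]
gripper_width: 0.0778
at [-68.4  31.9  27.4] [180.    1.  -59.9] turn 0.2 F [-2.8  1.8  0.4] t 4.9333
[ 0.2  -0.27  0.01] -0.06
flap px 80
-49 7 [38. 39. 42.]
-43 16 [37. 39. 41.]
-37 14 [36. 37. 39.]
-31 9 [34. 35. 37.]
-25 8 [28. 36. 37.]
-19 13 [17. 21. 34.]
-13 7 [26. 32. 34.]
-1 4 [18. 32. 34.]
heel 164 [-91.4 -67.7 -46.8] [-16.4  29. ]
```

View pics/s5c.png

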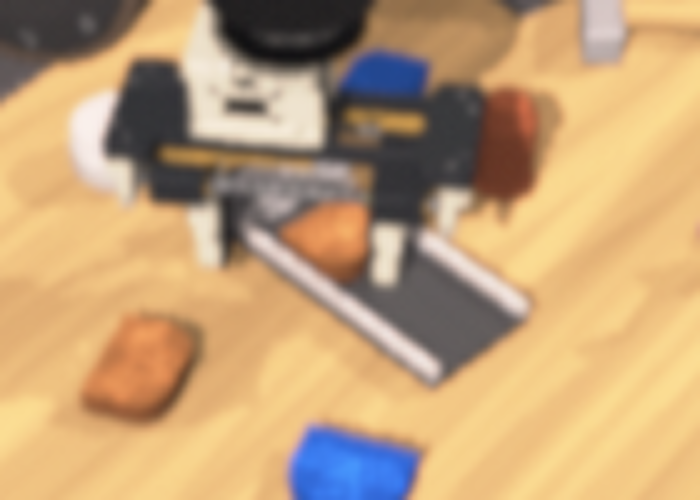

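The flap's slope in the depth data puts it at roughly 0.5 rad open, with the heel front at about -47 mm. I advance 8 mm and hold again so step 1 is safely met.

```bash
python3 -m inch '[{"x":0.1,"y":-0.13,"z":0.02,"yaw":0},{"x":0.1,"y":-0.13,"z":0.01,"yaw":0},{"x":0,"y":0,"z":0,"yaw":0},{"x":0,"y":0,"z":0,"yaw":0},{"x":0,"y":0,"z":0,"yaw":0}]'
python3 -c "
from h import *
plan(-42,32,27,-59.7,1);look('s6')"
```

```text
time_s: 5.4
tcp_pos: [0.5749, 0.0023, 0.0268]
eef_rot: [179.9, 1.0, -59.9]
contact_force: [-3.5, 1.5, 0.5]
gripper_width: 0.0778
at [-61.3  31.8  26.8] [179.9   1.  -59.9] turn 0.2 F [-3.5  1.5  0.5] t 5.4
[ 0.47 -0.61 -0.02] -0.06
flap px 79
-43 15 [45. 48. 50.]
-37 8 [44. 46. 47.]
-31 8 [41. 43. 43.]
-25 9 [13. 40. 41.]
-19 25 [14. 18. 38.]
-13 5 [24. 34. 37.]
-7 6 [29. 32. 34.]
-1 3 [31. 31. 33.]
heel 167 [-85.6 -62.  -41.3] [-17.9  28.9]
```

```bash
python3 -m inch '[{"x":0.12,"y":-0.16,"z":0,"yaw":0},{"x":0.12,"y":-0.16,"z":0,"yaw":0},{"x":0.12,"y":-0.16,"z":0,"yaw":0},{"x":0,"y":0,"z":0,"yaw":0}]'
python3 -c "
from h import *
plan(-42,32,27,-59.7,1);look('s7')"
```

```text
time_s: 5.78
tcp_pos: [0.5885, 0.0003, 0.0263]
eef_rot: [179.8, 1.1, -59.9]
contact_force: [-2.4, 1.1, 1.2]
gripper_width: 0.0783
at [-47.6  31.7  26.3] [179.8   1.1 -59.9] turn 0.2 F [-2.4  1.1  1.2] t 5.7833
[ 0.13 -0.18 -0.03] -0.06
flap px 56
-37 9 [56. 60. 62.]
-31 8 [56. 60. 61.]
-19 20 [18. 20. 45.]
-13 6 [18. 19. 41.]
-1 9 [30. 33. 33.]
heel 153 [-72.6 -48.1 -29.4] [-16.7  28.6]
```

Heel front is now at about -28 mm. I finish in small steps and watch for the force to rise at the stop.

```bash
python3 -m inch '[{"x":0.06,"y":-0.08,"z":-0.01,"yaw":0},{"x":0.06,"y":-0.08,"z":-0.01,"yaw":0},{"x":0,"y":0,"z":0,"yaw":0}]'
for i in 1 2 3; do python3 -m inch '[{"x":0.05,"y":-0.06,"z":0,"yaw":0},{"x":0,"y":0,"z":0,"yaw":0}]'; done
python3 -c "
from h import *
plan(-42,32,27,-59.7,1);look('s8')"
```

```text
time_s: 6.08
tcp_pos: [0.5924, -0.0003, 0.0263]
eef_rot: [179.7, 1.1, -60.0]
contact_force: [-3.8, 1.5, 1.6]
gripper_width: 0.078
time_s: 6.25
tcp_pos: [0.5937, -0.0006, 0.0261]
eef_rot: [179.6, 1.2, -60.0]
contact_force: [-2.8, 2.3, 0.8]
gripper_width: 0.0781
time_s: 6.42
tcp_pos: [0.5939, -0.0009, 0.0258]
eef_rot: [179.5, 1.2, -60.0]
contact_force: [-4.2, 2.0, 1.4]
gripper_width: 0.078
time_s: 6.58
tcp_pos: [0.5941, -0.0012, 0.0255]
eef_rot: [179.4, 1.3, -60.0]
contact_force: [-3.6, 2.5, 2.0]
gripper_width: 0.0784
at [-41.9  31.   25.5] [179.4   1.3 -60. ] turn 0.3 F [-3.6  2.5  2. ] t 6.5833
[-0.04 -0.02 -0.06] -0.08
flap px 31
-31 10 [62. 64. 66.]
-25 7 [62. 63. 65.]
-13 3 [18. 18. 19.]
-7 5 [29. 29. 30.]
-1 5 [26. 29. 32.]
heel 153 [-66.8 -43.2 -24.1] [-15.4  28.6]
```

```bash
for i in 1 2; do python3 -m inch '[{"x":0.08,"y":-0.11,"z":-0.02,"yaw":0},{"x":0.08,"y":-0.11,"z":-0.02,"yaw":0},{"x":0,"y":0,"z":0,"yaw":0}]'; done
python3 -c "
from h import *
plan(-42,32,27,-59.7,1);look('s9')"
```

```text
time_s: 6.88
tcp_pos: [0.5941, -0.0017, 0.0247]
eef_rot: [178.8, 1.6, -60.2]
contact_force: [-3.7, 3.4, 1.7]
gripper_width: 0.0776
time_s: 7.13
tcp_pos: [0.5941, -0.0019, 0.0239]
eef_rot: [178.2, 2.0, -60.3]
contact_force: [-2.6, 2.2, 0.6]
gripper_width: 0.078
at [-41.7  30.3  23.9] [178.2   2.  -60.3] turn 0.6 F [-2.6  2.2  0.6] t 7.1333
[-0.06 -0.03 -0.12] -0.16
flap px 34
-31 6 [64. 65. 69.]
-25 9 [63. 64. 66.]
-13 5 [18. 39. 42.]
-7 11 [28. 31. 33.]
heel 152 [-66.6 -43.5 -23.5] [-17.6  28.4]
```

View pics/s9c.png

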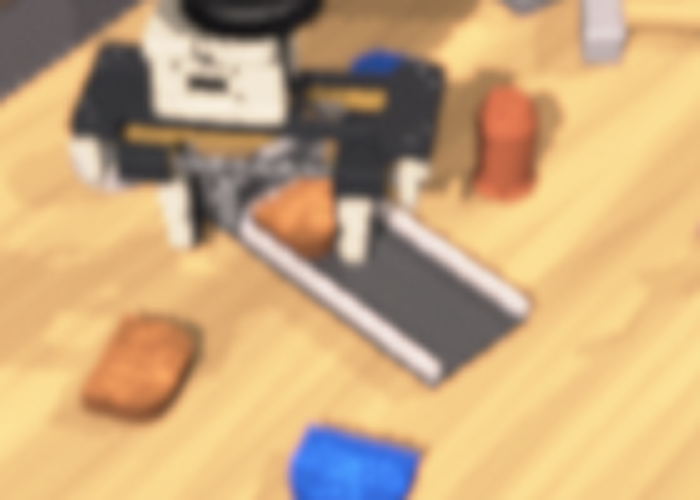

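The tool no longer advances when told to, which suggests the heel is at the stop. Hold rows relax the force, so I check it during a push with no hold after it.

```bash
python3 -m inch '[{"x":0.1,"y":-0.13,"z":-0.04,"yaw":0}]'; python3 -m inch '[{"x":0.1,"y":-0.13,"z":-0.04,"yaw":0}]'
python3 -c "
from h import *
plan(-42,32,27,-59.7,1);s=r.get_state();print(s['joints'].round(1),s['joint_torque'].round(1));look('s10')"
```

```text
time_s: 7.27
tcp_pos: [0.5954, -0.0023, 0.0239]
eef_rot: [178.0, 2.1, -60.4]
contact_force: [-15.4, 7.6, 1.0]
gripper_width: 0.0779
time_s: 7.35
tcp_pos: [0.5954, -0.0025, 0.0236]
eef_rot: [177.7, 2.3, -60.5]
contact_force: [-15.7, 10.2, 3.1]
gripper_width: 0.078
at [-40.4  29.9  23.6] [177.7   2.3 -60.5] turn 0.8 F [-15.7  10.2   3.1] t 7.35
[-0.11  0.01 -0.13] -0.2
[ 17.4  27.1 -19.7  -2.5 -45.9  14. ] [ -5.3 -59.5  27.8  10.    4.3   0.1]
flap px 41
-31 3 [67. 68. 70.]
-25 12 [64. 66. 68.]
-19 3 [50. 50. 55.]
-13 6 [30. 43. 44.]
-7 11 [28. 30. 37.]
-1 6 [26. 26. 29.]
heel 148 [-67.5 -42.6 -23.4] [-13.6  28. ]
```

The force jumps to about 18 N with the TCP at jig x -40.4 (expected home -40.2), so the heel is against the stop. I hold briefly, then back straight out and lift.

```bash
python3 -m inch '[{"x":0,"y":0,"z":0,"yaw":0},{"x":0,"y":0,"z":0,"yaw":0},{"x":-0.12,"y":0.16,"z":-0.02,"yaw":0},{"x":-0.12,"y":0.16,"z":-0.02,"yaw":0},{"x":-0.12,"y":0.16,"z":0,"yaw":0}]'
python3 -m inch '[{"x":-0.12,"y":0.16,"z":0,"yaw":0},{"x":-0.12,"y":0.16,"z":0,"yaw":0},{"x":-0.12,"y":0.16,"z":0,"yaw":0},{"x":-0.25,"y":0.31,"z":0,"yaw":0},{"x":-0.25,"y":0.31,"z":0,"yaw":0}]'
python3 -c "
from h import *
plan(-100,31,27,-59.7,1);look('s11')"
```

```text
time_s: 7.82
tcp_pos: [0.5793, 0.0003, 0.0251]
eef_rot: [177.6, 2.4, -60.5]
contact_force: [-2.8, 1.4, 1.1]
gripper_width: 0.0779
time_s: 8.23
tcp_pos: [0.5438, 0.0058, 0.0282]
eef_rot: [177.9, 2.3, -60.5]
contact_force: [0.7, 0.6, -0.4]
gripper_width: 0.0778
at [-92.6  31.2  28.2] [177.9   2.3 -60.5] turn 0.8 F [ 0.7  0.6 -0.4] t 8.2333
[-0.17  0.24  0.06] -0.21
flap px 52
-49 10 [28. 30. 32.]
-43 15 [25. 30. 31.]
-37 10 [27. 29. 30.]
-31 6 [28. 30. 31.]
-25 5 [28. 30. 32.]
-19 5 [29. 30. 31.]
heel 72 [-67.1 -57.8 -40.2] [-30.5  28. ]
```

View pics/s11c.png

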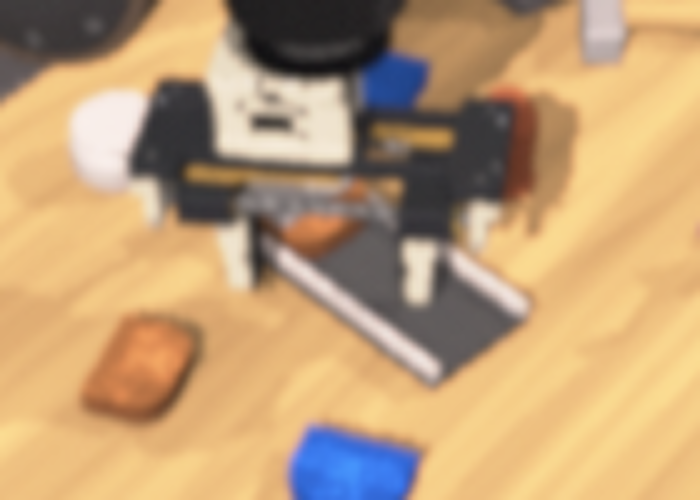

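The flap is down on the heel, level at about 30 mm, and the fingers are clear (tips at (238,285) and (418,300)). I lift and move aside, then check from above.

```bash
python3 -m inch '[{"x":-0.05,"y":0.06,"z":-0.4,"yaw":0},{"x":0,"y":0,"z":-0.8,"yaw":0},{"x":0,"y":0,"z":-0.8,"yaw":0},{"x":0,"y":0,"z":-0.8,"yaw":0},{"x":0,"y":0,"z":-0.8,"yaw":0}]'
python3 -m inch '[{"x":0.4,"y":0.7,"z":-0.5,"yaw":0},{"x":0.4,"y":0.7,"z":-0.5,"yaw":0},{"x":0.4,"y":0.7,"z":-0.3,"yaw":0},{"x":0.4,"y":0.7,"z":0,"yaw":0},{"x":0.4,"y":0.7,"z":0,"yaw":0}]' >/dev/null
python3 -m inch '[{"x":0.8,"y":0.5,"z":0,"yaw":0},{"x":0.8,"y":0.5,"z":0,"yaw":0},{"x":0.8,"y":0.5,"z":0,"yaw":0},{"x":0.5,"y":0.3,"z":0,"yaw":0},{"x":0,"y":0,"z":0,"yaw":0}]'
python3 - <<'E'
from h import *
look('s12');p,d=cap('top','t2')
C=cloud('top',d);J=w2j(C);z=C[...,2]*1000
h=cv2.cvtColor(np.ascontiguousarray(p),cv2.COLOR_RGB2HSV)
H=(h[...,0]<18)&(h[...,1]>110)&(z>18)&(z<32)&(abs(J[...,1])<33)&(J[...,0]>-130)&(J[...,0]<0)
if H.sum()>20: print('heel top',H.sum(),J[H].min(0),J[H].max(0),cv2.minAreaRect(J[H].astype(np.float32)))
R=(J[...,1]>46)&(J[...,1]<72)&(abs(J[...,0]+10)<35)&(z>45)&(z<80)
if R.any(): print('roller',R.sum(),J[R].mean(0),z[R].mean())
a=cv2.imread('pics/t2.png')[60:280,230:430];b=cv2.imread('pics/s12.png')[160:300,230:410]
cv2.imwrite('pics/m12.png',np.hstack([cv2.resize(a,(364,400)),cv2.resize(b,(436,400))]))
E
```

```text
time_s: 8.7
tcp_pos: [0.5407, 0.0041, 0.1209]
eef_rot: [177.5, 2.4, -60.6]
contact_force: [0.2, -0.1, 0.0]
gripper_width: 0.0779
time_s: 9.53
tcp_pos: [0.4914, -0.1747, 0.1732]
eef_rot: [178.9, 1.5, -60.2]
contact_force: [-0.3, -0.3, -0.4]
gripper_width: 0.078
flap px 208
-49 15 [28. 30. 31.]
-43 23 [28. 29. 31.]
-37 24 [28. 30. 31.]
-31 24 [28. 29. 31.]
-25 24 [28. 30. 31.]
-19 21 [27. 29. 32.]
-13 27 [27. 29. 33.]
-7 31 [28. 30. 33.]
-1 19 [29. 33. 34.]
heel 109 [-67.2 -56.9 -36.6] [-31.4  28.6]
```

View pics/m12.png

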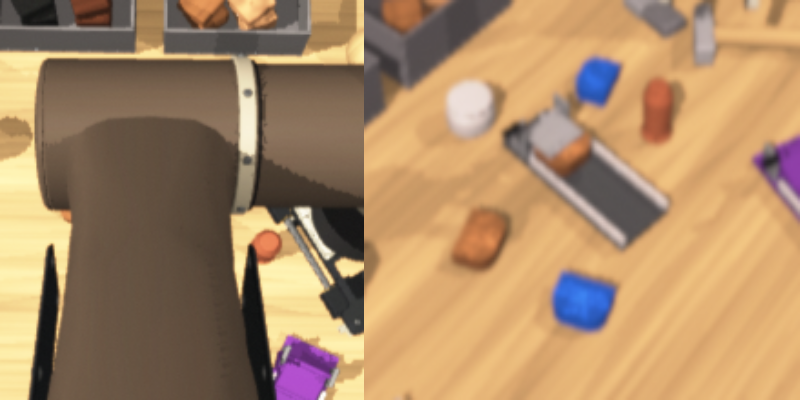

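The side view shows the flap flat on the heel, with the spool, tin and spare heel undisturbed. The arm hides the jig from the top camera, so I swing farther away for an accurate check.

```bash
for k in 1 2; do python3 -m inch '[{"x":0.85,"y":0.5,"z":-0.4,"yaw":0},{"x":0.85,"y":0.5,"z":-0.4,"yaw":0},{"x":0.85,"y":0.5,"z":-0.2,"yaw":0},{"x":0.85,"y":0.5,"z":0,"yaw":0},{"x":0.7,"y":0.4,"z":0,"yaw":0}]'; done
python3 - <<'E'
from h import *
p,d=cap('top','t2')
C=cloud('top',d);J=w2j(C);z=C[...,2]*1000
h=cv2.cvtColor(np.ascontiguousarray(p),cv2.COLOR_RGB2HSV)
H=(h[...,0]<18)&(h[...,1]>110)&(z>18)&(z<32)&(abs(J[...,1])<33)&(J[...,0]>-130)&(J[...,0]<0)
print('heel top',H.sum(),J[H].min(0),J[H].max(0))
for y in range(-12,13,4):
    k=H&(abs(J[...,1]-y)<3); print(y,J[k][:,0].min().round(1) if k.any() else None)
R=(J[...,1]>46)&(J[...,1]<72)&(abs(J[...,0]+10)<35)&(z>45)&(z<80)
if R.any(): print('roller',R.sum(),J[R].mean(0),z[R].mean())
cv2.imwrite('pics/m13.png',cv2.resize(cv2.imread('pics/t2.png')[90:250,230:430],None,fx=3.5,fy=3.5,interpolation=cv2.INTER_CUBIC))
E
```

```text
time_s: 10.05
tcp_pos: [0.4931, -0.2893, 0.2001]
eef_rot: [179.1, 1.4, -59.6]
contact_force: [0.6, 0.7, 0.7]
gripper_width: 0.0777
time_s: 10.47
tcp_pos: [0.4961, -0.4089, 0.2269]
eef_rot: [179.2, 1.3, -59.3]
contact_force: [1.2, -1.1, -0.3]
gripper_width: 0.0779
heel top 198 [-66.18047277 -31.38497965] [-23.13634959  26.70294583]
-12 -65.9
-8 -66.2
-4 -65.9
0 -65.9
4 -65.8
8 -64.8
12 -65.6
roller 40 [-17.59440353  57.428485  ] 70.32559083410688
```

View pics/m13.png

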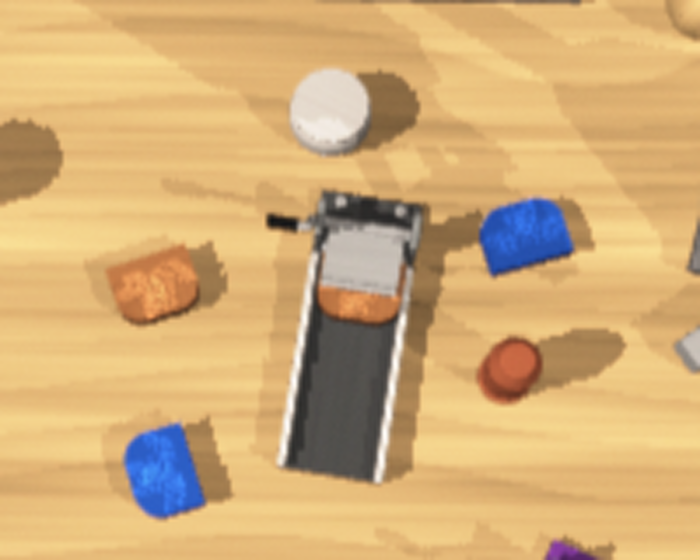

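The heel's rear edge is at -65 to -66 mm (home is -65) and square. The roller at x ≈ -17 implies a hinge angle of about 0.3 rad, and nothing else has moved. I hand in.

```bash
python3 -m inch '[{"x":0,"y":0,"z":0,"yaw":0},{"x":0,"y":0,"z":0,"yaw":0}]' >/dev/null; python3 -c "
from h import *
print(r.close_job())"
```

```text
the job is handed in; nothing more can be done
None
```

I loaded the heel and handed the job in; the hand-in gave no verdict. One stroke did it: one fingertip pushed the lever roller and held the flap open while the other slid the heel under it to the stop. I then backed straight out so the flap came down on the heel, and moved the hand clear. The robot's clock read about 10.5 s, well inside the 45 s limit.

**Heel home:** At the stop, with the flap still held open, the force rose to about 18 N. In the last top view the heel's rear edge is at jig x about -65.7 mm (-65 is fully home). It is square to within about 0.03 rad.

**Flap down:** It lies level at about 30 mm, and the roller position gives a hinge angle of about 0.3 rad. I had no direct reading of the hinge angle or of the force between flap and heel.

**Other things:** The spare heel, spool, tin and blue look-alikes near the jig look unmoved in the pictures.

**Small disagreements:**
- The side camera put the heel's rear edge at -67.2 mm, about 1.5 mm behind the top view. That is within calibration error and still inside the 3.5 mm tolerance.
- The tool tilted about 2° while pressing against the stop, with no visible effect.

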